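# Switch off the parts dryer, open it and take the basket out

## Task

The parts dryer on the repair bench is done: switch it off at its red rotary handle first, then lift the lid off by its black knob and lay it down knob up, squarely in the middle of the dark rubber mat. Then lift the wire basket out by its blue grip, keeping it upright, and stand it in the white tray with both parts still in it. Set the lid and the basket down rather than letting them drop, and leave the other things on the bench where they are.

Things in the scene. Friction and masses are not known exactly. Their poses are not given: they have to be found in the camera images.
- dryer: Bench-top parts dryer, a stainless box fixed to the bench, 170 mm (x) by 280 mm (y) by 165 mm high. Origin: centre of its underside; z up, front (grey fascia with a timer dial) towards -x, y to its left seen facing +x. An open tank, 120 mm (x) by 164 mm (y) inside, 75 mm deep, floor at z = 90 mm, rim at z = 165 mm, lies centred at x = 0, y = +42 mm. The isolator switch (yellow square plate, red handle) is on the top deck, axis at x = 0, y = -94 mm.
- tank_mouth (a point): Centre of the dryer's tank mouth, level with the rim (165 mm above the bench); axes as the dryer's.
- isolator (a joint): Angle of the red rotary handle about its vertical axis, rad: 0 = on (bar lies along the dryer's x), 1.571 = off (bar lies along the dryer's y); end stops at both. From on to off it turns anticlockwise seen from above. A spring detent pushes it home to whichever end is nearer, so it snaps over past the middle (0.79); turning it takes about 0.13 N m. It starts at or near on.
- isolator_grip (a point): Grip point of the red handle, on its axis, 191 mm above the bench (26 mm above the dryer's deck). The handle's bar is 52 mm long, 14 mm wide and 24 mm tall, from 12 mm below to 12 mm above this point, on a round hub of 48 mm diameter; its top is 203 mm above the bench, so carry things over it higher than that. One end has a white mark.
- lid: Loose aluminium lid lying on the tank (bright border round a grey panel), plate 136 mm (x) by 180 mm (y) by 2.5 mm, 0.2 to 0.4 kg. Origin: centre of the lower edge of the locating lip (108 by 152 mm, 8 mm deep, 6 mm play in the tank) under the plate; z up; the plate's top is at z = 10.5 mm. On the tank the origin is 8 mm below the rim; on the mat the lid stands on its lip.
- lid_knob (a point): Grip point on the lid's black plastic knob, on the lid's centre axis, 33.5 mm above the lid's origin. The knob's head is a round of 31 mm diameter from z = 24.5 to 44.5 mm of the lid, on a 20 mm neck.
- basket: Wire basket with a fixed bail handle standing on the tank floor, under the lid, 90 mm (x) by 135 mm (y), walls 36 mm high, 64 mm high over the handle, 0.15 to 0.3 kg, 15 mm play in the tank. Origin: centre of its underside, z up; inner floor at z = 2.5 mm.
- basket_grip (a point): Middle of the basket handle's blue grip: a bar 12 mm in diameter and 60 mm long along the basket's y, at z = 58 mm above the basket's underside (17 mm below the tank rim while the basket is in the tank). The bail wire runs on along y to both end walls.
- pinion: Brass motor pinion, about 34 mm over its teeth, 24 mm high, 70 g, loose in the basket towards one end. Origin: centre of its underside.
- bearing: Steel ball bearing, 34 mm diameter, 11 mm high, 60 g, loose in the basket towards the other end. Origin: centre of its underside.
- mat: Dark rubber mat fixed flat on the bench, 190 mm (x) by 240 mm (y) by 4 mm. Origin: centre of its underside. The lid belongs on it with the lid's long side along the mat's long side (y), either way round. It may lie left or right of the dryer.
- tray: Shallow white plastic tray fixed on the bench, 160 mm (x) by 210 mm (y) outside, walls 4 mm thick, 14 mm high, floor 4 mm thick. Origin: centre of its underside. The basket belongs in it with its long side along the tray's (y), either way round. It lies on the other side of the dryer from the mat.
- screwdriver: Yellow-handled screwdriver, about 190 mm long, lying between the robot and the dryer. A bystander, loose: leave it where it is.
- pliers: Pliers with a red and a blue grip, about 170 mm long, near the bench's left end. A bystander, loose: leave it where it is.
- multimeter: Yellow multimeter, 75 by 150 by 42 mm, lying beyond the right-hand place. A bystander, loose: leave it where it is.
- spray_can: Blue spray can, 52 mm diameter, 150 mm high, standing beyond the left-hand place. A bystander, loose: leave it where it is.
- tape: Black roll of tape, 68 mm diameter, 19 mm high, beyond the left-hand place. A bystander, loose: leave it where it is.
- motor: Small electric motor, 40 mm diameter, 75 mm long, lying near the bench's right end. A bystander, loose: leave it where it is.
Things that resemble listed ones, but are neither listed nor needed, are in the scene too. Of the things shaped like the lid, the aluminium one is meant.

How it is judged:
By the outcome, as a careful person would: the job done as asked, in the order asked, and still so for the second after the job is handed in, with the robot touching nothing.
It also fails if it takes over 72 s, if anything falls off the work surface, if the arm or the gripper's body presses on something with over 40 N, if the wrist force passes 120 N, or if a joint passes its speed limit or range.

## Robot

A 7-joint arm with a two-finger parallel gripper is mounted at the origin on the work surface. World frame = base frame: x ahead of the robot, y to its left, z up, the work surface at z = 0. Lengths are in mm, angles in rad, forces in N, time in s.
With the tool pointing down it reaches from about 350 to 775 mm from the base axis. Payload 3.1 kg.
Tool frame: the origin (TCP) lies between the finger pads; the fingertips stand 19 mm ahead of it and the grasp point (between the pads) is the TCP (r.tcp_to_tips is the distance from the TCP to the fingertips, in mm); z points along the fingers, y is the line along which they close (so a half turn about z gives the same grasp; the last joint's range is limited). The gripper opens to 85 mm and grips with 20 to 120 N. Pads are 22 mm wide; open, the fingers measure 114 mm over their backs; the gripper's body (76 mm by 85 mm) begins 54 mm behind the grasp point. The pads swing forward as they close: fully open they stand 13 mm farther back than shut.
Start: joints at [-1.254, 0.311, 0.014, 1.512, -0.004, 1.319, -0.027], TCP at [193.107, 515.002, 250.304] pointing down, gripper open.
Joint ranges: [-2.7, 2.7], [-0.3, 1.91], [-1.27, 1.3], [0.12, 2.57], [-1.44, 4.58], [0.2, 2.03], [-3.05, 3.05]. Speed limits (rad/s): [2.79, 2.79, 3.14, 3.14, 3.14, 3.14, 3.14].

## Interface

Orientations are given as a rotation vector (axis times angle).
In Python, from cell import r, camera, camera_params, hand_in gives the robot as it stands. The module is installed in compiled form; this text tells all that it offers.
- The arm moves only by the tool arm_command, never from a script. Its argument "increments" is text: rows parted by semicolons, each of 6 numbers parted by spaces: the shift along the tool's x, y, z each as a share of 300 mm, from -1 to 1, then the turn, a rotation vector about the tool's x, y, z each as a share of 90 degrees, from -1 to 1. A call has 1 to 20 rows; each row is the pose to reach, as a shift and turn from the pose commanded when the call began, along the tool's axes at that moment; what a row does not reach only later rows make up. A row lasts 1/8 s, in which the tool goes at most 62.5 mm and 10.7 degrees, less where a joint would pass 70% of its speed; a pose out of reach is approached as far as the arm can. A call with a number of a shift or a turn outside -1 to 1 is refused whole. A call with a gripper value outside its range is refused whole. "jaw" is the opening, from -1 (shut) to 1 (fully open), so that 0 is half open, set as the call begins (left out, the last holds). The fingers move at their own pace and stop on an object; "force" is the grip in N (left out, the last holds). Time passes only in rows, so rows that repeat a pose let the fingers close. It gives the time, the measured TCP pose, the force, the opening and the grip force at its end, in the units of the state.
- r.sense(): the state, without advancing time (a new reading comes with each control period).
- camera(name): name is "scene" or "top" or "wrist"; returns (picture, depth): 480x640x3 uint8, red, green, blue; 480x640 float32, mm along the optical axis (not along the pixel's ray), 0 where there is no reading.
- camera_params(name): a dict with "fx", "fy", "cx", "cy" (pixels), "origin" and "attitude" of the camera in the world; the wrist camera has in their place "hand_eye" (4x4, takes a point from camera to tool coordinates, whose origin is the TCP and whose axes are the flange's). Camera axes: x right, y down, z forward; pixel columns grow to the right and rows downward; lengths in mm; the calibration is good to about 2 mm. A picture is of the moment at which its call begins: read the wrist's pose just before it. camera_params takes no time and is no camera call.
- hand_in(): hands the job in; it is judged then, once.
The state is a dict: "t": time; "qpos": joint angles; "joint_vel": joint speeds; "tau": joint torques, N m; "position": TCP position; "orientation": TCP orientation; "force": force on the tool from outside, world axes, zero at the start; "ft_torque": the same for the moment, N m; "width": finger opening in mm; "grasp_force": force on a finger pad.
Only numpy, scipy, OpenCV 4.12 (cv2) and the standard library are available. Lean on these libraries where they do the work, as an engineer would, in place of code of your own. Each camera call takes 0.05 s, during which the arm holds its last target. There are 200 camera calls.

## Working session

There is one attempt and no reset: what is moved stays moved. The work goes in short steps, Python scripts to look and compute and a tool call to move; the robot and the scene stay as the last step left them, time stands still between calls to the robot, and variables do not carry over. Pictures are saved under pics/ and viewed, at most 10 in all, crops included, and the job is handed in when it is done.

Besides the shell and the picture viewer there is one more tool, called after "Request:" by a JSON object that holds its "api" and its "payload", one argument or row to a line. arm_command: Moves the arm, as the interface text tells. Its arguments: {"type":"object","properties":{"increments":{"type":"string"},"jaw":{"type":"number"},"force":{"type":"number"}},"required":["increments"]}

```bash
mkdir -p pics; ls; python3 - <<'E'
from cell import r,camera,camera_params
import cv2,numpy as np
for n in("top","scene"):
    p,d=camera(n); cv2.imwrite(f"pics/{n}0.png",p[:,:,::-1]); np.save(f"{n}0.npy",d)
    print(n,camera_params(n))
print(camera_params("wrist"))
print(r.sense(), r.tcp_to_tips)
E
```

```text
pics
top {'fx': 577.157742340507, 'fy': 577.157742340507, 'cx': 318.94996064538077, 'cy': 241.81097767734053, 'origin': array([ 371.46922763,  -15.38808143, 1677.52928364]), 'attitude': array([-2.19830248,  2.15239308, -0.09156652])}
scene {'fx': 513.2885068354934, 'fy': 513.2885068354934, 'cx': 323.7500413366037, 'cy': 235.60944655531665, 'origin': array([1645.2578815 , -504.70538902,  986.24476513]), 'attitude': array([-1.88911276, -1.18998154,  0.66517158])}
{'fx': 349.1687283279662, 'fy': 349.1687283279662, 'cx': 324.2551888094649, 'cy': 250.3118495027277, 'hand_eye': array([[-5.18046328e-05, -9.47546274e-01, -3.19618610e-01,
         8.27288562e+01],
       [ 9.99999685e-01, -3.02092482e-04,  7.33505441e-04,
         3.57182136e-01],
       [-7.91584727e-04, -3.19618471e-01,  9.47545992e-01,
        -1.23432738e+02],
       [ 0.00000000e+00,  0.00000000e+00,  0.00000000e+00,
         1.00000000e+00]])}
{'t': 0.1, 'qpos': array([-1.25372974,  0.31167775,  0.01397869,  1.51291679, -0.00438173,
        1.31921453, -0.02722603]), 'joint_vel': array([-2.89566830e-04, -3.55839051e-03,  2.40461631e-05, -4.15770379e-03,
        1.07017503e-03, -7.14421755e-04,  5.90666610e-04]), 'tau': array([ 7.22378281e-04, -3.80853868e+01,  1.46381948e-01, -2.31242323e+01,
        1.21838594e-02,  8.02943105e-03,  2.84502499e-05]), 'position': array([192.8802962 , 514.40033338, 249.30393886]), 'orientation': array([-0.56037428, -3.09091781,  0.00340378]), 'force': array([ 0.70055156,  0.08141181, -0.49175338]), 'ft_torque': array([ 0.01900111, -0.03017493,  0.02981806]), 'grasp_force': 0.0, 'width': 85.20302528454661} 19.0
```

View pics/top0.png

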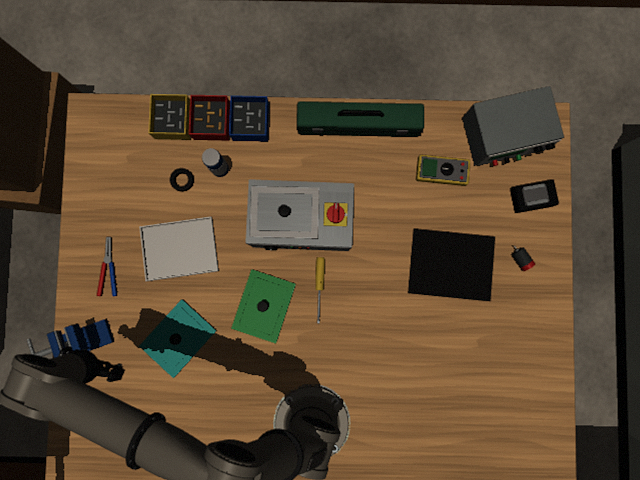

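View pics/scene0.png

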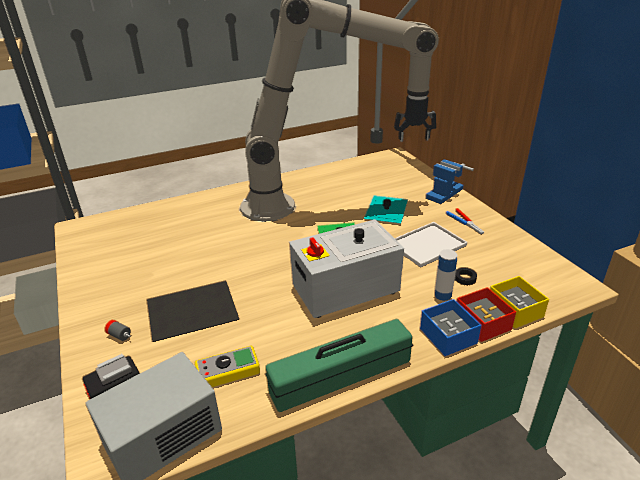

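The top view shows the dryer with the lid knob at (284,211), the red handle at (336,214), the mat at (452,265), the tray at (179,249), and decoy lids in green and teal. Next I'll measure these.

```bash
cat > h.py <<'E'
import numpy as np,cv2
from scipy.spatial.transform import Rotation as R
from cell import r,camera,camera_params
def cloud(name,d,s=None):
    c=camera_params(name); v,u=np.mgrid[:480,:640]
    P=np.stack([(u-c['cx'])/c['fx']*d,(v-c['cy'])/c['fy']*d,d],-1)
    if name=="wrist":
        H=c['hand_eye']; P=P@H[:3,:3].T+H[:3,3]
        return P@R.from_rotvec(s['orientation']).as_matrix().T+s['position']
    return P@R.from_rotvec(c['attitude']).as_matrix().T+c['origin']
def rect(W,m):
    n,l,st,_=cv2.connectedComponentsWithStats(m.astype(np.uint8))
    k=1+np.argmax(st[1:,4]); q=W[l==k]
    (cx,cy),(w,h),a=cv2.minAreaRect(q[:,:2].astype(np.float32))
    if w<h: w,h,a=h,w,a-90
    # a: angle of long side from +x; yaw = long side away from +y
    yaw=(a-90+90)%180-90
    return np.round([cx,cy,w,h,yaw,np.median(q[:,2]),len(q)],1)
def inc(p,yaw_turn=0):
    """shift to world point p in shares of 300mm in tool axes"""
    s=r.sense(); M=R.from_rotvec(s['orientation']).as_matrix()
    return np.round(M.T@(np.array(p)-s['position'])/300,4)
E
python3 - <<'E'
from h import *
d=np.load('top0.npy'); W=cloud('top',d); p=cv2.imread('pics/top0.png').astype(int)
hsv=cv2.cvtColor(p.astype(np.uint8),cv2.COLOR_BGR2HSV); Z=W[...,2]
def box(u0,u1,v0,v1):
    m=np.zeros((480,640),bool); m[v0:v1,u0:u1]=1; return m
print('mat',rect(W,box(400,505,220,310)&(p.max(2)<50)))
print('tray',rect(W,box(130,230,210,290)&(hsv[...,1]<60)&(p.min(2)>120)))
print('dryer top',rect(W,box(235,365,170,260)&(Z>155)))
print('lid',rect(W,box(240,325,180,250)&(Z>166.5)&(Z<174)))
print('knob',rect(W,box(270,300,195,225)&(Z>190)))
print('plate',rect(W,box(318,355,195,235)&(hsv[...,1]>120)))
print('red',rect(W,box(318,355,195,235)&(Z>195)))
for n in ((284,230),(260,246),(284,190),(336,185),(452,265),(179,249),(270,120)):print(n,W[n[1],n[0]].round(1))
print(camera_params('top')['attitude'],R.from_rotvec(r.sense()['orientation']).as_matrix().round(3))
E
```

```text
mat [ 4.636e+02 -2.684e+02  5.009e+02  1.978e+02 -1.500e+00  3.200e+00
  5.303e+03]
tray [ 4.822e+02  2.448e+02  5.318e+02  1.922e+02 -3.200e+00  4.000e+00
  3.506e+03]
dryer top [ 519.4   45.8  293.2  280.6   88.8  166.7 6795. ]
lid [ 5.795e+02  8.230e+01  2.029e+02  1.683e+02 -6.000e-01  1.691e+02
  2.244e+03]
knob [581.7  84.6  28.8  28.8 -64.1 201.5 113. ]
plate [489.7 -48.8 237.9  61.4  88.7 174.  517. ]
red [578.7 -50.6  52.4  13.  -89.3 202.4 105. ]
(284, 230) [533.   83.4 163. ]
(260, 246) [497.2 156.3  60.9]
(284, 190) [639.5  86.1 164.5]
(336, 185) [655.7 -51.5 165.2]
(452, 265) [ 458.  -395.3    6.8]
(179, 249) [487.8 397.2   6. ]
(270, 120) [8.781e+02 1.443e+02 4.000e-01]
[-2.19830248  2.15239308 -0.09156652] [[-0.936  0.351 -0.001]
 [ 0.351  0.936 -0.002]
 [-0.    -0.002 -1.   ]]
```

```bash
python3 - <<'E'
from h import *
d=np.load('top0.npy'); W=cloud('top',d); p=cv2.imread('pics/top0.png').astype(int)
hsv=cv2.cvtColor(p.astype(np.uint8),cv2.COLOR_BGR2HSV); Z=W[...,2]
def box(u0,u1,v0,v1):
    m=np.zeros((480,640),bool); m[v0:v1,u0:u1]=1; return m&(d>0)
print('mat',rect(W,box(400,505,220,310)&(p.max(2)<50)&(Z<30)))
print('tray',rect(W,box(130,230,210,290)&(hsv[...,1]<60)&(p.min(2)>100)&(Z<40)))
print('dryer top',rect(W,box(235,365,170,260)&(Z>158)&(Z<175)))
print('plate',rect(W,box(318,355,195,235)&(hsv[...,1]>120)&(Z>158)&(Z<180)))
print('deck angle via plate/red above. dryer sides:')
M=box(235,365,170,260)&(Z>158)&(Z<175)
q=W[M]; print(np.percentile(q[:,0],[1,99]),np.percentile(q[:,1],[1,99]))
E
```

```text
mat [ 4.606e+02 -3.950e+02  2.401e+02  1.888e+02 -4.500e+00  3.200e+00
  5.290e+03]
tray [ 490.   396.9  208.7  158.8    9.3    4.1 3644. ]
dryer top [ 5.794e+02  4.460e+01  2.806e+02  1.731e+02 -1.200e+00  1.664e+02
  6.268e+03]
plate [577.7 -51.7  61.   60.2   1.1 170.9 379. ]
deck angle via plate/red above. dryer sides:
[496.28157879 663.96563619] [-93.08243395 181.5671915 ]
```

Request:
{"api": "arm_command", "payload": {
  "increments": "-0.93 -0.655 -0.1 0 0 0.886;-0.93 -0.655 -0.1 0 0 0.886;-0.93 -0.655 -0.1 0 0 0.886;-0.93 -0.655 -0.1 0 0 0.886;-0.93 -0.655 -0.1 0 0 0.886;-0.93 -0.655 -0.1 0 0 0.886;-0.93 -0.655 -0.1 0 0 0.886;-0.93 -0.655 -0.1 0 0 0.886;-0.93 -0.655 -0.1 0 0 0.886",
  "jaw": 0.2
}}

```text
t: 1.23
position: [385.1, 232.8, 279.9]
orientation: [-2.411, -2.014, 0.001]
force: [0.2, -0.7, -1.0]
width: 51.3
grasp_force: 0.0
```

```bash
cat >> h.py <<'E'
def go(p,xang):
    """shares for world TCP p and tool-x heading xang (deg), tool down, and min rows"""
    s=r.sense(); M=R.from_rotvec(s['orientation']).as_matrix()
    a=np.radians(xang); T=np.array([[np.cos(a),np.sin(a),0],[np.sin(a),-np.cos(a),0],[0,0,-1]])
    sh=M.T@(np.array(p)-s['position'])/300; tv=R.from_matrix(M.T@T).as_rotvec()/(np.pi/2)
    print(np.round(sh,3),np.round(tv,3),'rows',np.round(max(np.linalg.norm(sh)*300/62.5,np.linalg.norm(tv)*90/10.7),1),'q7',s['qpos'][6].round(2),'t',s['t'])
E
python3 -c "
from h import *
go([578,-50.5,275],0)"
```

```text
[-0.815  0.801  0.016] [-0.     0.001  0.886] rows 7.5 q7 -0.72 t 1.225
```

Request:
{"api": "arm_command", "payload": {
  "increments": "-0.815 0.801 0.016 0 0 0.886;-0.815 0.801 0.016 0 0 0.886;-0.815 0.801 0.016 0 0 0.886;-0.815 0.801 0.016 0 0 0.886;-0.815 0.801 0.016 0 0 0.886;-0.815 0.801 0.016 0 0 0.886;-0.815 0.801 0.016 0 0 0.886;-0.815 0.801 0.016 0 0 0.886;-0.815 0.801 0.016 0 0 0.886;-0.815 0.801 0.016 0 0 0.886"
}}

```text
t: 2.48
position: [578.0, -50.1, 275.3]
orientation: [-3.141, -0.003, 0.001]
force: [0.0, 0.5, 1.1]
width: 51.4
grasp_force: 0.0
```

```bash
python3 - <<'E'
from h import *
s=r.sense(); p,d=camera("wrist"); cv2.imwrite("pics/w1.png",p[:,:,::-1])
W=cloud("wrist",d,s); Z=W[...,2]; hsv=cv2.cvtColor(p,cv2.COLOR_RGB2HSV)
red=((hsv[...,0]<8)|(hsv[...,0]>172))&(hsv[...,1]>130)&(hsv[...,2]>60)
print('bar',rect(W,(d>0)&red&(Z>196)&(Z<212)),'red any',rect(W,(d>0)&red))
print('knob',rect(W,(d>0)&(Z>196)&(Z<212)&(p.max(2)<70)&(W[...,1]>50)))
print(s['qpos'].round(2)); go([578,-50.5,199.5],0)
E
```

```text
bar [ 576.9  -52.5   51.1   14.    89.4  202.5 1608. ] red any [ 576.8  -52.2   46.9   46.6   47.9  179.5 3851. ]
knob [5.796e+02 8.190e+01 3.050e+01 3.000e+01 6.000e-01 2.012e+02 1.967e+03]
[-0.48  0.44  0.8   1.4  -0.31  1.43 -1.25]
[-0.     0.001  0.253] [-0.     0.     0.001] rows 1.2 q7 -1.25 t 2.525
```

Request:
{"api": "arm_command", "payload": {
  "increments": "-0.004 0.007 0.1 0 0 0.007;-0.004 0.007 0.19 0 0 0.007;-0.004 0.007 0.249 0 0 0.007;-0.004 0.007 0.249 0 0 0.007"
}}

```text
t: 3.02
position: [576.1, -52.0, 199.6]
orientation: [-3.141, 0.017, 0.004]
force: [0.0, -0.1, -0.4]
width: 51.2
grasp_force: 0.0
```

Request:
{"api": "arm_command", "payload": {
  "increments": "0 0 0 0 0 0;0 0 0 0 0 0;0 0 0 0 0 0;0 0 0 0 0 0",
  "jaw": -1,
  "force": 40
}}

```text
t: 3.52
position: [577.7, -52.9, 202.2]
orientation: [3.141, -0.018, 0.004]
force: [-1.0, -1.1, 5.5]
width: 13.3
grasp_force: 40.5
```

Request:
{"api": "arm_command", "payload": {
  "increments": "0 0 -0.004 0 0 -0.11;0 0 -0.004 0 0 -0.22;0 0 -0.004 0 0 -0.33;0 0 -0.004 0 0 -0.44;0 0 -0.004 0 0 -0.55;0 0 -0.004 0 0 -0.66;0 0 -0.004 0 0 -0.77;0 0 -0.004 0 0 -0.88;0 0 -0.004 0 0 -0.98;0 0 -0.004 0 0 -0.98"
}}

```text
t: 4.78
position: [576.5, -51.6, 202.1]
orientation: [-2.268, -2.171, -0.001]
force: [-1.5, 2.1, 3.4]
width: 13.2
grasp_force: 40.2
```

Request:
{"api": "arm_command", "payload": {
  "increments": "0 0 0 0 0 0;0 0 0 0 0 0;0 0 0 0 0 0;0 0 -0.12 0 0 0;0 0 -0.25 0 0 0;0 0 -0.25 0 0 0",
  "jaw": 0.2
}}

```text
t: 5.52
position: [579.0, -53.4, 280.8]
orientation: [2.265, 2.168, 0.008]
force: [-0.5, 0.2, -0.2]
width: 50.7
grasp_force: 0.0
```

```bash
python3 - <<'E'
from h import *
s=r.sense(); p,d=camera("wrist"); cv2.imwrite("pics/w2.png",p[:,:,::-1])
W=cloud("wrist",d,s); Z=W[...,2]; hsv=cv2.cvtColor(p,cv2.COLOR_RGB2HSV)
red=((hsv[...,0]<8)|(hsv[...,0]>172))&(hsv[...,1]>130)&(hsv[...,2]>60)
print('bar',rect(W,(d>0)&red&(Z>196)&(Z<212)))
print('knob',rect(W,(d>0)&(Z>196)&(Z<212)&(p.max(2)<70)&(W[...,1]>50)))
print(s['position'],s['qpos'].round(2)); go([579.5,82.5,262],90);go([579.5,82.5,195],90)
E
```

```text
bar [ 576.2  -48.9   45.8   13.5   -1.2  202.6 1059. ]
knob [ 578.7   79.7   30.    25.    88.7  201.3 2874. ]
[579.02982435 -53.35404019 280.76073638] [-0.26  0.38  0.46  1.39 -0.17  1.41  0.16]
[ 0.451 -0.014  0.055] [ 0.002  0.    -0.028] rows 2.2 q7 0.16 t 5.575
[ 0.452 -0.015  0.278] [ 0.002  0.    -0.028] rows 2.5 q7 0.16 t 5.575
```

Request:
{"api": "arm_command", "payload": {
  "increments": "0.2 -0.006 0.02 0 0 0;0.35 -0.012 0.05 0 0 0;0.451 -0.014 0.1 0 0 -0.02;0.451 -0.014 0.19 0 0 -0.02;0.451 -0.014 0.276 0 0 -0.02;0.451 -0.014 0.276 0 0 -0.02"
}}

```text
t: 6.32
position: [576.1, 81.8, 190.6]
orientation: [-2.232, -2.205, 0.011]
force: [-0.1, -0.6, 1.2]
width: 50.8
grasp_force: 0.0
```

Request:
{"api": "arm_command", "payload": {
  "increments": "0 0 0 0 0 0;0 0 0 0 0 0;0 0 0 0 0 0;0 0 0 0 0 0",
  "jaw": -1,
  "force": 50
}}

```text
t: 6.82
position: [579.1, 82.4, 195.1]
orientation: [2.234, 2.207, 0.002]
force: [0.5, -0.3, 1.4]
width: 29.2
grasp_force: 49.8
```

Request:
{"api": "arm_command", "payload": {
  "increments": "0 0 -0.03 0 0 0;0 0 -0.08 0 0 0;0 0 -0.15 0 0 0;0 0 -0.21 0 0 0;0 0 -0.27 0 0 0;-0.1 0.03 -0.27 0 0 0;-0.25 0.07 -0.27 0 0 0;-0.4 0.1 -0.27 0 0 0;-0.55 0.14 -0.27 0 0 0;-0.7 0.18 -0.27 0 0 0;-0.8 0.2 -0.27 0 0 0;-0.85 0.21 -0.27 0 0 0;-0.85 0.21 -0.27 0 0 0"
}}

```text
t: 8.45
position: [638.4, -173.6, 275.4]
orientation: [-2.236, -2.207, 0.0]
force: [-0.3, 0.8, -3.1]
width: 29.0
grasp_force: 49.8
```

```bash
python3 - <<'E'
from h import *
s=r.sense(); print(s['position'],s['force'],s['width'],s['grasp_force'])
go([461,-395,150],86.7)
E
```

```text
[ 638.41623155 -173.55451203  275.36955421] [-0.27421789  0.77592974 -3.11804466] 29.049884946099326 49.77260288782418
[-0.746 -0.582  0.418] [-0.    -0.     0.028] rows 5.0 q7 0.39 t 8.45
```

Request:
{"api": "arm_command", "payload": {
  "increments": "-0.12 -0.09 0.02 0 0 0;-0.27 -0.21 0.08 0 0 0.01;-0.42 -0.33 0.17 0 0 0.02;-0.57 -0.45 0.27 0 0 0.028;-0.68 -0.53 0.36 0 0 0.028;-0.746 -0.582 0.418 0 0 0.028;-0.746 -0.582 0.418 0 0 0.028;-0.746 -0.582 0.418 0 0 0.028"
}}

```text
t: 9.45
position: [464.2, -392.1, 150.6]
orientation: [2.277, 2.163, 0.005]
force: [0.6, 0.1, -2.1]
width: 29.4
grasp_force: 50.1
```

```bash
python3 - <<'E'
from h import *
s=r.sense(); print(s['position'],s['force'],s['width'])
p,d=camera("top"); cv2.imwrite("pics/t2.png",p[150:350,350:600,::-1].repeat(3,0).repeat(3,1)); np.save('t2.npy',d)
p,d=camera("wrist"); cv2.imwrite("pics/w3.png",p[:,:,::-1]); np.save('w3.npy',d)
W=cloud("wrist",d,s);Z=W[...,2]
m=(d>0)&(Z>112)&(Z<132); print(rect(W,m))
m=(d>0)&(Z>-5)&(Z<12)&(p.max(2)<60); print('mat',rect(W,m))
E
```

```text
[ 464.22081236 -392.0937536   150.62651793] [ 0.56850391  0.09648633 -2.05272565] 29.359852522556434
[  465.2  -363.4   136.5   123.5    87.5   123.4 66273. ]
mat [ 4.386e+02 -2.833e+02  1.357e+02  2.160e+01  8.710e+01  3.700e+00
  4.878e+03]
```

View pics/w3.png

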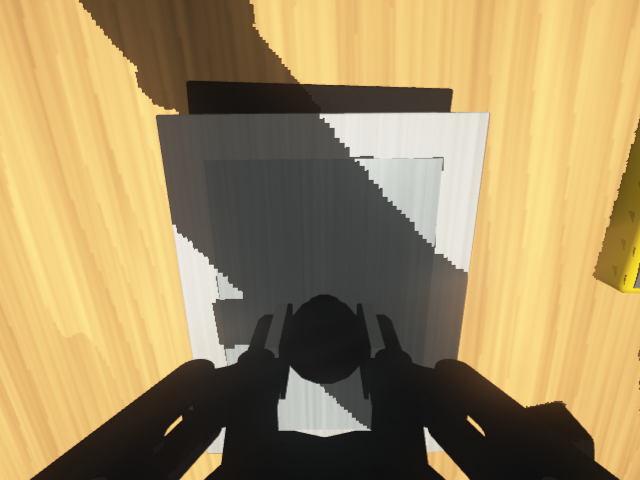

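The wrist view shows the lid level in the grip (its far edge from (158,113) to (489,112)), with the mat's far edge behind it from (188,81) to (452,89). I'll refine the mat pose from those corners.

```bash
python3 - <<'E'
from h import *
s=r.sense(); d=np.load('w3.npy'); c=camera_params('wrist'); H=c['hand_eye']; M=R.from_rotvec(s['orientation']).as_matrix()
def at(u,v,z):
    ray=np.array([(u-c['cx'])/c['fx'],(v-c['cy'])/c['fy'],1])
    o=M@H[:3,3]+s['position']; g=M@H[:3,:3]@ray
    return (o+g*(z-o[2])/g[2])[:2]
a,b=at(188,81,4),at(452.5,89,4); e=b-a; n=np.linalg.norm(e); e/=n
yaw=np.degrees(np.arctan2(e[1],e[0])); q=np.array([-e[1],e[0]])
print('mat',a,b,n,yaw,'centre',(a+b)/2-120*q)
a,b=at(157,114,123.5),at(489,112.5,123.5); e=b-a; n=np.linalg.norm(e); e/=n
q=np.array([-e[1],e[0]]);print('lid',n,np.degrees(np.arctan2(e[1],e[0])),'centre',(a+b)/2-90*q)
# top camera estimate of mat
W=cloud('top',np.load('top0.npy'));p=cv2.imread('pics/top0.png');Z=W[...,2]
m=np.zeros((480,640),bool);m[220:310,400:505]=1;m&=(p.max(2)<50)&(abs(Z)<30)
n,l,st,_=cv2.connectedComponentsWithStats(m.astype(np.uint8));k=1+np.argmax(st[1:,4])
print(cv2.boxPoints(cv2.minAreaRect(W[l==k][:,:2].astype(np.float32))).round(1).tolist(), W[l==k].mean(0))
E
```

```text
mat [ 375.0189918  -270.47248706] [ 560.909328  -284.9853548] 186.4560013097221 -4.464152255997563 centre [ 458.62391815 -397.36486822]
lid 133.6940932168552 -2.661317155960349 centre [ 464.013211   -392.26948281]
[[357.0, -507.29998779296875], [545.2999877929688, -522.0999755859375], [564.0999755859375, -282.70001220703125], [375.8999938964844, -267.8999938964844]] [ 459.56476581 -394.24566835    3.2414804 ]
```

Request:
{"api": "arm_command", "payload": {
  "increments": "0 0 0.08 0 0 0.021;0 0 0.15 0 0 0.021;0 0 0.2 0 0 0.021;0 0 0.2 0 0 0.021;0 0 0.2 0 0 0.021"
}}

```text
t: 10.18
position: [462.3, -395.0, 90.8]
orientation: [2.316, 2.12, 0.001]
force: [0.2, 0.5, -2.4]
width: 29.0
grasp_force: 50.1
```

```bash
python3 - <<'E'
from h import *
go([459.6,-396.4,42.5],85)
s=r.sense(); print(s['position'],np.degrees(np.arctan2(*R.from_rotvec(s['orientation']).as_matrix()[[1,0],0])))
p,d=camera("wrist");W=cloud("wrist",d,s);Z=W[...,2]
m=(d>0)&(Z>50)&(Z<75);print(rect(W,m))
m&=(p.min(2)>30);q=W[m];print(np.median(q[:,2]))
cf=np.linalg.lstsq(np.c_[q[:,:2],np.ones(len(q))],q[:,2],rcond=None)[0];print('tilt deg',np.degrees(cf[:2]))
E
```

```text
[-0.005 -0.009  0.161] [ 0.001  0.001 -0.   ] rows 0.8 q7 0.84 t 10.175
[ 462.25565872 -395.01905233   90.80797941] 84.95977326089515
[ 4.6420e+02 -3.6610e+02  1.3700e+02  1.2290e+02  8.5400e+01  6.3400e+01
  6.6296e+04]
63.44429059228739
tilt deg [ 0.08889619 -0.18583545]
```

Request:
{"api": "arm_command", "payload": {
  "increments": "-0.005 -0.008 0.05 0 0 0;-0.005 -0.008 0.1 0 0 0;-0.005 -0.008 0.13 0 0 0;-0.005 -0.008 0.14 0 0 0;-0.005 -0.008 0.147 0 0 0;-0.005 -0.008 0.147 0 0 0;-0.005 -0.008 0.147 0 0 0"
}}

```text
t: 11.1
position: [459.2, -396.2, 46.2]
orientation: [2.317, 2.12, 0.0]
force: [0.1, 0.3, -2.4]
width: 29.1
grasp_force: 50.1
```

```bash
python3 - <<'E'
from h import *
s=r.sense(); go([459.6,-396.4,41.9],85); print(s['position'],s['force'])
E
```

```text
[-0.     0.001  0.014] [ 0.001  0.    -0.001] rows 0.1 q7 0.86 t 11.1
[ 459.16956534 -396.21678561   46.16916099] [ 0.13814051  0.33413621 -2.389237  ]
```

Request:
{"api": "arm_command", "payload": {
  "increments": "0 0 0.004 0 0 0;0 0 0.008 0 0 0;0 0 0.012 0 0 0;0 0 0.015 0 0 0;0 0 0.016 0 0 0;0 0 0.016 0 0 0"
}}

```text
t: 11.85
position: [458.9, -395.9, 42.1]
orientation: [2.318, 2.121, 0.001]
force: [-2.4, 2.8, 5.9]
width: 29.4
grasp_force: 50.8
```

Request:
{"api": "arm_command", "payload": {
  "increments": "0 0 0 0 0 0;0 0 0 0 0 0;0 0 0 0 0 0;0 0 0 0 0 0;0 0 -0.1 0 0 0;0 0 -0.3 0 0 0;0 0 -0.5 0 0 0;0 0 -0.7 0 0 0;0 0 -0.7 0 0 0",
  "jaw": 0.2
}}

```text
t: 12.98
position: [460.8, -398.9, 257.5]
orientation: [2.308, 2.112, 0.002]
force: [0.5, 0.4, -0.4]
width: 51.0
grasp_force: 0.0
```

```bash
python3 - <<'E'
from h import *
s=r.sense(); p,d=camera("wrist"); cv2.imwrite("pics/w4.png",p[:,:,::-1]); W=cloud("wrist",d,s);Z=W[...,2]
print(s['position'],s['force'])
print('lid',rect(W,(d>0)&(Z>10)&(Z<19)))
print('mat',rect(W,(d>0)&(abs(Z)<8)&(p.max(2)<60)))
p,d=camera("top"); cv2.imwrite("pics/t4.png",p[:,:,::-1])
W=cloud("top",d);Z=W[...,2]
def box(u0,u1,v0,v1):
    m=np.zeros((480,640),bool); m[v0:v1,u0:u1]=1; return m&(d>0)
hsv=cv2.cvtColor(p,cv2.COLOR_RGB2HSV)
blue=(hsv[...,0]>100)&(hsv[...,0]<130)&(hsv[...,1]>120)
b=box(245,325,180,245)
print('grip',rect(W,b&blue),'basket',rect(W,b&(Z>118)&(Z<160)))
go([560,86,270],90)
E
```

```text
[ 460.83458066 -398.90372594  257.46456019] [ 0.46457622  0.37472818 -0.42386038]
lid [ 4.590e+02 -3.957e+02  1.802e+02  1.363e+02 -4.700e+00  1.480e+01
  2.046e+04]
mat [ 4.5780e+02 -3.9260e+02  2.3710e+02  1.8910e+02 -4.0000e+00  3.8000e+00
  1.3709e+04]
grip [580.8  82.7  58.5  10.3  -0.6 151.3  99. ] basket [581.7  84.9 137.6  90.9  -0.8 131.8 334. ]
[ 1.63   0.193 -0.063] [ 0.001  0.    -0.056] rows 7.9 q7 0.78 t 13.075
```

View pics/w4.png

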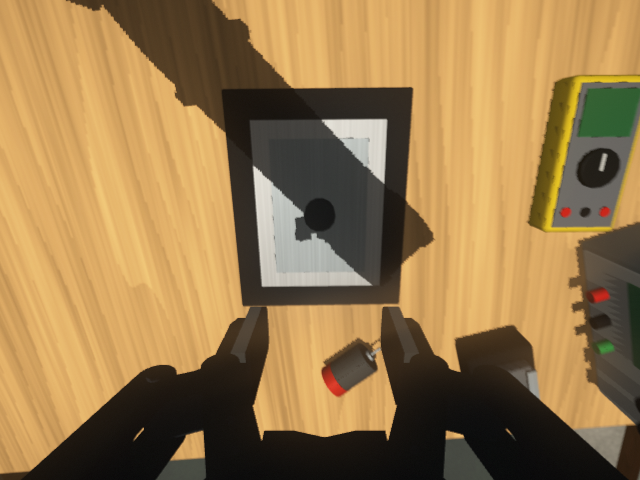

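View pics/t4.png

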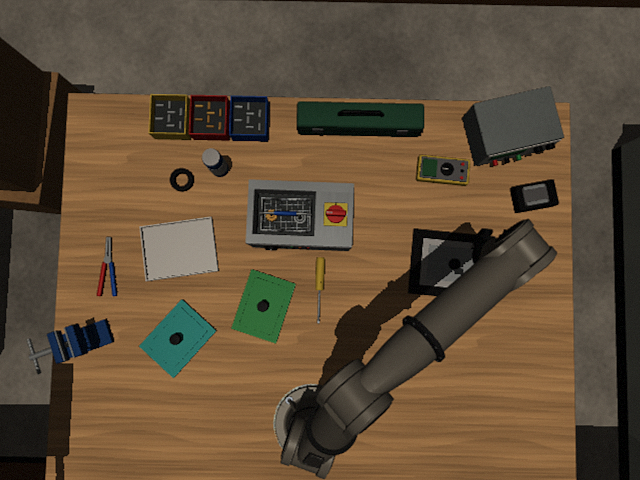

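The wrist view shows the lid knob up, centred on the mat with even margins (knob at (320,213)). The top view shows the open tank with the blue grip near (284,213). Next is the basket.

Request:
{"api": "arm_command", "payload": {
  "increments": "0.18 0.02 -0.06 0 0 -0.02;0.36 0.04 -0.06 0 0 -0.04;0.55 0.06 -0.06 0 0 -0.05;0.74 0.08 -0.06 0 0 -0.05;0.93 0.1 -0.06 0 0 -0.05;1 0.12 -0.06 0 0 -0.05",
  "jaw": -0.05
}}

```text
t: 13.82
position: [520.7, -94.2, 266.2]
orientation: [-2.219, -2.215, 0.001]
force: [0.1, 0.1, 0.6]
width: 40.5
grasp_force: 0.0
```

```bash
python3 -c "
from h import *
go([580,82,270],89.4)"
```

```text
[ 0.588  0.196 -0.011] [-0.003 -0.002  0.005] rows 3.0 q7 0.25 t 13.825
```

Request:
{"api": "arm_command", "payload": {
  "increments": "0.19 0.06 -0.011 0 0 0;0.38 0.13 -0.011 0 0 0;0.52 0.18 -0.011 0 0 0;0.588 0.196 -0.011 0 0 0;0.588 0.196 -0.011 0 0 0;0.588 0.196 -0.011 0 0 0;0.588 0.196 -0.011 0 0 0"
}}

```text
t: 14.7
position: [581.6, 72.5, 272.5]
orientation: [2.237, 2.205, -0.001]
force: [1.2, -0.6, 0.4]
width: 40.9
grasp_force: 0.0
```

```bash
python3 - <<'E'
from h import *
s=r.sense(); p,d=camera("wrist"); cv2.imwrite("pics/w5.png",p[:,:,::-1]); W=cloud("wrist",d,s);Z=W[...,2]
print(s['position'],s['qpos'][6])
hsv=cv2.cvtColor(p,cv2.COLOR_RGB2HSV)
blue=(hsv[...,0]>100)&(hsv[...,0]<130)&(hsv[...,1]>120)
g=(d>0)&blue&(Z>135)&(Z<165)
print('grip',rect(W,g),'max z',np.percentile(Z[g],95))
print('basket',rect(W,(d>0)&(Z>119)&(Z<160)&(abs(W[...,0]-580)<52)&(abs(W[...,1]-83)<75)))
go([580,82,150],89.4)
E
```

```text
[581.62258375  72.51323089 272.52049094] -0.06315570366087019
grip [ 5.792e+02  8.200e+01  6.050e+01  1.180e+01 -6.000e-01  1.527e+02
  1.263e+03] max z 154.37428844818436
basket [ 5.793e+02  8.210e+01  1.403e+02  9.020e+01 -4.000e-01  1.400e+02
  4.051e+03]
[ 0.03  -0.006  0.409] [ 0.     0.    -0.002] rows 2.0 q7 -0.06 t 14.75
```

View pics/w5.png

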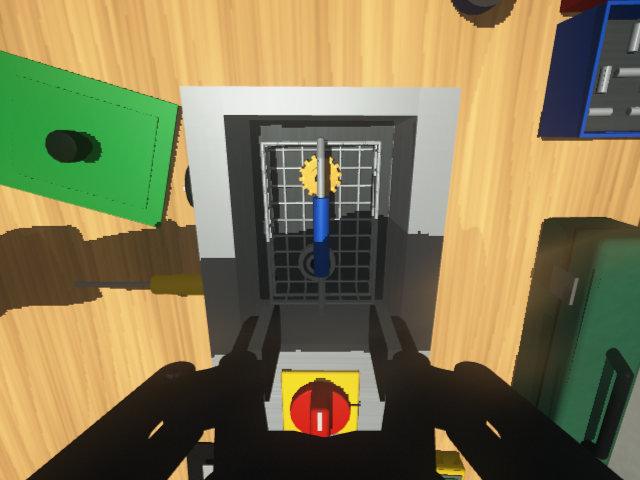

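The wrist view shows the blue grip at (320,235) between the fingers, the pinion at (320,176), and the bearing at (318,263) in the basket. The red handle is in the off position.

Request:
{"api": "arm_command", "payload": {
  "increments": "0 -0.002 0 0 0 0;0 -0.002 0.1 0 0 0;0 -0.002 0.22 0 0 0;0 -0.002 0.3 0 0 0;0 -0.002 0.3 0 0 0;0 -0.002 0.3 0 0 0"
}}

```text
t: 15.5
position: [582.1, 75.4, 183.5]
orientation: [2.232, 2.209, 0.003]
force: [0.1, -0.1, -0.1]
width: 40.3
grasp_force: 0.0
```

```bash
python3 -c "
from h import *
print(r.sense()['position']);go([579.2,82,149.5],89.4)"
```

```text
[582.05119543  75.3524836  183.53008579]
[ 0.022 -0.01   0.113] [ 0.001 -0.     0.   ] rows 0.6 q7 -0.05 t 15.5
```

Request:
{"api": "arm_command", "payload": {
  "increments": "0.022 -0.009 0 0 0 0;0.022 -0.009 0.04 0 0 0;0.022 -0.009 0.08 0 0 0;0.022 -0.009 0.11 0 0 0;0.022 -0.009 0.11 0 0 0;0.022 -0.009 0.11 0 0 0"
}}

```text
t: 16.25
position: [578.8, 82.0, 149.3]
orientation: [2.233, 2.21, 0.0]
force: [0.0, 0.0, 0.3]
width: 40.4
grasp_force: 0.0
```

Request:
{"api": "arm_command", "payload": {
  "increments": "0 0 0 0 0 0;0 0 0 0 0 0;0 0 0 0 0 0;0 0 0 0 0 0;0 0 0 0 0 0",
  "jaw": -1,
  "force": 60
}}

```text
t: 16.88
position: [579.1, 82.1, 149.8]
orientation: [2.232, 2.21, 0.002]
force: [0.8, 0.1, 3.3]
width: 10.0
grasp_force: 58.5
```

Request:
{"api": "arm_command", "payload": {
  "increments": "0 0 -0.02 0 0 0;0 0 -0.06 0 0 0;0 0 -0.12 0 0 0;0 0 -0.19 0 0 0;0 0 -0.27 0 0 0;0 0 -0.34 0 0 0;0 0 -0.39 0 0 0;0 0 -0.41 0 0 0;0 0 -0.41 0 0 0"
}}

```text
t: 18.0
position: [578.5, 82.1, 272.0]
orientation: [-2.232, -2.21, 0.0]
force: [0.4, -0.7, -3.6]
width: 10.0
grasp_force: 58.5
```

```bash
python3 -c "
from h import *
s=r.sense();print(s['position'],s['force'],s['ft_torque'],s['width']);go([490,397,270],99.3);go([535,240,275],94)"
```

```text
[578.45519263  82.09912759 272.04116647] [ 0.44985629 -0.67974313 -3.63397375] [-0.00197071  0.01685567  0.00583574] 9.987528679660718
[ 1.047 -0.305  0.007] [-0.    0.   -0.11] rows 5.2 q7 -0.08 t 18.0
[ 0.525 -0.15  -0.01 ] [-0.     0.    -0.051] rows 2.6 q7 -0.08 t 18.0
```

Request:
{"api": "arm_command", "payload": {
  "increments": "0.03 -0.009 0 0 0 0;0.09 -0.027 0 0 0 -0.01;0.18 -0.053 0 0 0 -0.02;0.28 -0.082 0 0 0 -0.03;0.38 -0.11 0 0 0 -0.04;0.48 -0.14 0 0 0 -0.05;0.58 -0.17 0 0 0 -0.06;0.68 -0.2 0 0 0 -0.07;0.78 -0.23 0 0 0 -0.08;0.86 -0.25 0 0 0 -0.09;0.93 -0.272 0.02 0 0 -0.1;0.98 -0.286 0.06 0 0 -0.11;1 -0.292 0.1 0 0 -0.11;1 -0.292 0.13 0 0 -0.11;1 -0.292 0.15 0 0 -0.11;1 -0.292 0.15 0 0 -0.11;1 -0.292 0.15 0 0 -0.11;1 -0.292 0.15 0 0 -0.11"
}}

```text
t: 20.25
position: [494.4, 383.0, 227.9]
orientation: [2.034, 2.394, 0.002]
force: [-0.8, -0.3, -3.5]
width: 9.9
grasp_force: 58.5
```

```bash
python3 - <<'E'
from h import *
s=r.sense(); p,d=camera("wrist"); cv2.imwrite("pics/w6.png",p[:,:,::-1]); W=cloud("wrist",d,s);Z=W[...,2]
print(s['position'],s['force'],s['width'],np.degrees(np.arctan2(*R.from_rotvec(s['orientation']).as_matrix()[[1,0],0])))
hsv=cv2.cvtColor(p,cv2.COLOR_RGB2HSV)
print('tray',rect(W,(d>0)&(hsv[...,1]<60)&(p.min(2)>90)&(Z>0)&(Z<20)))
print('basket',rect(W,(d>0)&(Z>170)&(Z<240)&(np.hypot(W[...,0]-s['position'][0],W[...,1]-s['position'][1])<95)))
go([489,396,110],99.3)
E
```

```text
[494.35922608 382.98635716 227.88929735] [-0.79496221 -0.32498422 -3.50461798] 9.869412888492967 99.30583256259128
tray [ 4.7480e+02  4.6700e+02  1.6340e+02  6.9900e+01 -8.0700e+01  4.0000e+00
  1.3075e+04]
basket [4.9380e+02 3.8420e+02 1.3800e+02 9.0600e+01 9.2000e+00 2.0280e+02
 2.2766e+04]
[ 0.045 -0.011  0.393] [ 0.001 -0.     0.   ] rows 1.9 q7 -0.45 t 20.3
```

View pics/w6.png

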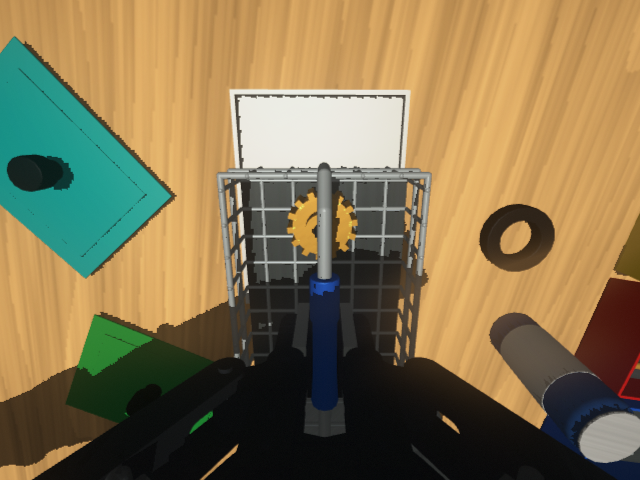

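The wrist view shows the basket upright and aligned over the tray (the tray's far edge is at row 92, columns 232–409), with the pinion visible. I'll lower it now.

Request:
{"api": "arm_command", "payload": {
  "increments": "0.015 -0.005 0.02 0 0 0;0.03 -0.011 0.07 0 0 0;0.048 -0.014 0.14 0 0 0;0.048 -0.014 0.21 0 0 0;0.048 -0.014 0.28 0 0 0;0.048 -0.014 0.35 0 0 0;0.048 -0.014 0.41 0 0 0;0.048 -0.014 0.45 0 0 0;0.048 -0.014 0.47 0 0 0;0.048 -0.014 0.48 0 0 0;0.048 -0.014 0.48 0 0 0;0.048 -0.014 0.48 0 0 0"
}}

```text
t: 21.8
position: [488.0, 396.9, 84.0]
orientation: [2.033, 2.394, 0.002]
force: [-0.6, -0.5, -3.2]
width: 10.1
grasp_force: 58.5
```

```bash
python3 -c "
from h import *
s=r.sense();print(s['position'],s['force']);go([488,397,63.8],99.3)"
```

```text
[487.97481333 396.85002717  83.97414733] [-0.62722394 -0.46658783 -3.17956023]
[0.    0.    0.067] [ 0.001 -0.001  0.   ] rows 0.3 q7 -0.46 t 21.8
```

Request:
{"api": "arm_command", "payload": {
  "increments": "0 0 0.015 0 0 0;0 0 0.03 0 0 0;0 0 0.042 0 0 0;0 0 0.05 0 0 0;0 0 0.055 0 0 0;0 0 0.059 0 0 0;0 0 0.063 0 0 0;0 0 0.066 0 0 0;0 0 0.069 0 0 0;0 0 0.069 0 0 0;0 0 0.069 0 0 0"
}}

```text
t: 23.18
position: [487.3, 396.5, 63.8]
orientation: [-2.033, -2.394, -0.0]
force: [-4.4, -2.5, 5.4]
width: 9.8
grasp_force: 59.5
```

Request:
{"api": "arm_command", "payload": {
  "increments": "0 0 0 0 0 0;0 0 0 0 0 0;0 0 0 0 0 0;0 0 0 0 0 0;0 0 -0.08 0 0 0;0 0 -0.2 0 0 0;0 0 -0.4 0 0 0;0 0 -0.6 0 0 0;0 0 -0.8 0 0 0;0 0 -0.8 0 0 0",
  "jaw": -0.1
}}

```text
t: 24.42
position: [490.1, 398.2, 309.6]
orientation: [2.032, 2.393, 0.022]
force: [1.0, -1.1, -0.5]
width: 38.5
grasp_force: 0.0
```

```bash
python3 - <<'E'
from h import *
s=r.sense(); p,d=camera("wrist"); W=cloud("wrist",d,s);Z=W[...,2]
print(s['position'],s['force'],s['width'])
print('basket',rect(W,(d>0)&(Z>25)&(Z<75)&(np.hypot(W[...,0]-488,W[...,1]-397)<95)))
hsv=cv2.cvtColor(p,cv2.COLOR_RGB2HSV)
print('tray',rect(W,(d>0)&(Z>-2)&(Z<18)&(hsv[...,1]<60)&(np.hypot(W[...,0]-488,W[...,1]-397)<150)))
cv2.imwrite("pics/w7.png",p[:,:,::-1])
p,_=camera("scene"); cv2.imwrite("pics/s7.png",p[:,:,::-1])
E
```

```text
[490.07357568 398.16835017 309.56790202] [ 0.98751763 -1.06891143 -0.46482609] 38.526265018001006
basket [ 487.6  396.6  140.2   90.1    9.4   41.3 2071. ]
tray [4.8590e+02 3.9630e+02 2.0950e+02 1.6250e+02 9.1000e+00 4.1000e+00
 1.3127e+04]
```

View pics/w7.png

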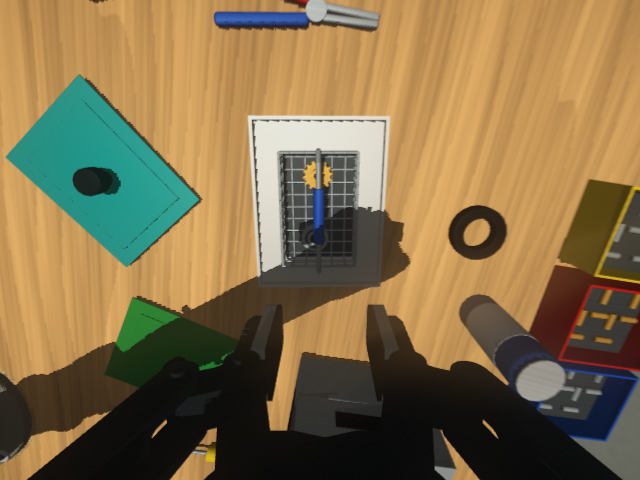

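View pics/s7.png

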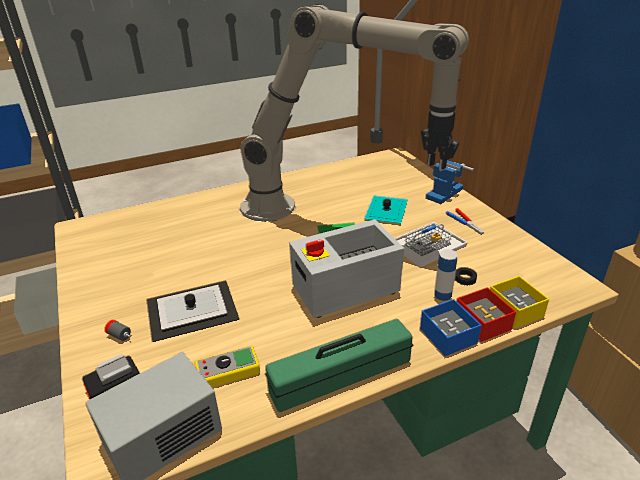

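The wrist view shows the basket upright in the tray around (318,210) with pinion (318,175) and bearing (316,238). The scene view shows the lid knob up on the mat at (190,300), the handle off, and the bystanders where they were.

```bash
python3 -c "
from cell import hand_in
print(hand_in())"
```

```text
the job is handed in; nothing more can be done
None
```

The job is done and handed in at about 24 s: the dryer is switched off, the lid lies knob up in the middle of the mat, and the basket stands upright in the tray with both parts in it; in the last pictures the other things on the bench look unmoved.

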